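# Stand the fallen carved figure up and set it on its plinth in the row

## Task

One carved figure has fallen on its back on the bench: stand it upright on the bench and let go of it. Then take hold of it again from straight above, and set it upright without dropping it in the middle of the empty plinth on the drying board, squarely facing the same way as the two finished figures. Leave everything else where it is.

Things in the scene. Friction and masses are not known exactly. Their poses are not given: they have to be found in the camera images.
- figure: pale wooden figure, starts lying on its back: flat-sided torso (mm) 52 wide (y), 40 deep (x), 88 tall; barrel head 38 across, from 92 to 132 height (straight sides 100 to 119). Small nose, dark eyes and darker rectangular apron mark the front. No plinth of its own. Origin: centre of its underside (feet end); z up through the head, x out of its face, y across its width
- figure_face (a point): the nose of that figure, on its front, 20 mm ahead of (x) and 111 mm above (z) its origin; axes as the figure's
- plinth: the empty plinth: a fixed, low, plain wooden slab 64 mm (x) by 72 mm (y), 10 mm thick, on the drying board where a figure is missing from the row. Origin: centre of its underside (its top is 10 mm above, 22 mm above the bench); x points the way the row faces, y along the row
- board: the drying board: fixed plywood slab 130 mm (x) by 340 mm (y, along the row), 12 mm thick, with a batten 14 mm wide and 10 mm high across each end. Three places in the row, 95 mm apart; the middle one is at the centre. Origin: centre of the underside; x points the way the row faces
- neighbour_a: a finished figure of the same shape as the fallen one, standing fixed on a plinth of its own (64 by 72 by 10 mm) on the board, 142 mm tall in all, loose on the board. Origin: centre of the underside of its plinth; x out of its face
- neighbour_b: the other finished figure on its own plinth, same as neighbour_a
- pot: open aluminium pot, 120 mm across and 65 mm high, with two small side handles, loose on the bench; origin at the centre of its underside. To be left alone
- chisel: flat chisel 190 mm long with a round wooden handle 24 mm thick, lying on the bench along its x axis (handle to -x), loose. To be left alone
Things that resemble listed ones, but are neither listed nor needed, are in the scene too. Leave any blue, green or pink look-alike of the figure alone.

How it is judged:
On the way, in this order (a step that is already met when the one before it is completed fails the run):
1. the fallen figure stands upright on the bench (within 5 degrees), let go and still (angle between figure's own z axis and vertical below 0.087 rad and height (world z) of figure below 0.006 m and contact force between figure and the fingers below 0.05 N and linear speed of figure below 0.02 m/s), for 0.2 s.
2. it is held again with the gripper pointing straight down (within 25 degrees) and lifted upright (within 20 degrees) at least 15 mm off the bench (contact force between figure and the fingers above 0.5 N and angle between the grasp point's own z axis and vertical above 2.705 rad and height (world z) of figure above 0.015 m and angle between figure's own z axis and vertical below 0.35 rad), for 0.1 s.
At the end, for the whole second after the job is handed in: The figure stands free and still on top of the empty plinth, upright within 4 degrees, within 14 mm of its centre, facing the way the row faces within 15 degrees. The finished figures still stand, within 20 mm, and pot and chisel lie within 30 mm, of where they started (horizontal distance between figure and plinth below 0.014 m and z of figure in the frame of plinth between 0.007 and 0.013 m and angle between each of figure, neighbour_a, neighbour_b's own z axis and vertical below 0.07 rad and angle between the x axis of figure and the x axis of plinth, either way round below 0.26 rad and x of figure_face in the frame of plinth above 0 m and linear speed of figure below 0.02 m/s and contact force between figure and the fingers below 0.05 N and distance of each of neighbour_a, neighbour_b from where it was at the start of the episode below 0.02 m and distance of each of pot, chisel from where it was at the start of the episode below 0.03 m); the robot touches nothing.
It fails at once if the figure is dropped or falls over (moves faster than 0.5 m/s while the fingers do not touch it) (linear speed of figure above 0.5 m/s and contact force between figure and the fingers below 0.05 N).
It fails at once if a finished figure is shifted by more than 20 mm or tipped by more than 20 degrees (distance of any of neighbour_a, neighbour_b from where it was at the start of the episode above 0.02 m or angle between any of neighbour_a, neighbour_b's own z axis and vertical above 0.35 rad).
It fails at once if the pot or the chisel is shifted by more than 30 mm (distance of any of pot, chisel from where it was at the start of the episode above 0.03 m).
It also fails if it takes over 64 s, if anything falls off the work surface, if the arm or the gripper's body presses on something with over 40 N, if the wrist force passes 120 N, or if a joint passes its speed limit or range.

## Robot

A 6-joint arm with a two-finger parallel gripper is mounted at the origin on the work surface. World frame = base frame: x ahead of the robot, y to its left, z up, the work surface at z = 0. Lengths are in m, angles in rad, forces in N, time in s.
With the tool pointing down it reaches from about 0.35 to 0.975 m from the base axis. Payload 4.9 kg.
Tool frame: the origin (TCP) lies at the very end of the fingers, on their centre line; the grasp point (between the pads) lies 19 mm behind it; z points along the fingers, y is the line along which they close (so a half turn about z gives the same grasp; the last joint's range is limited). The gripper opens to 85 mm and grips with 20 to 120 N. Pads are 22 mm wide; open, the fingers measure 114 mm over their backs; the gripper's body (76 mm by 85 mm) begins 54 mm behind the grasp point. The pads swing forward as they close: fully open they stand 13 mm farther back than shut.
Start: joints at [-1.249, 0.053, 1.613, -0, 1.476, -0.119], TCP at [0.267, -0.565, 0.231] pointing down, gripper open.
Joint ranges: [-3.01, 3.01], [-1.01, 2.22], [0.06, 2.58], [-1.02, 4.17], [0.09, 2.62], [-3.14, 3.14]. Speed limits (rad/s): [2.57, 2.57, 3.14, 3.14, 3.14, 3.14].

## Interface

Orientations are given as a rotation vector (axis times angle).
In Python, from station import get_obs, get_image, get_calibration, finish_job gives the robot as it stands.
- The arm moves only by the tool servo_tool, never from a script. Its argument "increments" is a list of rows, each a list of 5 numbers: the opening, from 0 (shut) to 1 (fully open), then the shift along the tool's x, y, z in mm, then the turn about the tool's z in degrees. In form: [[jaw, tx, ty, tz, spin], ...]. A call has 1 to 12 rows; each row shifts and turns the commanded pose from where the row before left it, along the tool's axes as they then stand; what a row does not reach is not made up. A row lasts 1/8 s, in which the tool goes at most 62.5 mm and 10.7 degrees, less where a joint would pass 70% of its speed; a pose out of reach is approached as far as the arm can. A call is refused whole if a number of a shift passes 62.5 or a number of a turn 10.7, either way. A call with a gripper value outside its range is refused whole. The fingers move at their own pace and stop on an object; "force" is the grip in N (left out, the last holds). Time passes only in rows, so rows that do not move let the fingers close. It gives the time, the measured TCP pose, the force, the opening and the grip force at its end, in the units of the state.
- get_obs(): the state, without advancing time (a new reading comes with each control period).
- get_image(name): name is "side" or "top" or "wrist"; returns the picture (420x560x3 uint8, red, green, blue); there is no depth.
- get_calibration(name): a dict with "fx", "fy", "cx", "cy" (pixels), "R" (3x3) and "t" (3): a world point X has camera coordinates R X + t; the wrist camera has in their place "mount" (4x4, takes a point from camera to tool coordinates, whose origin is the TCP and whose axes are the flange's). Camera axes: x right, y down, z forward; pixel columns grow to the right and rows downward; lengths in m; the calibration is good to about 2 mm. A picture is of the moment at which its call begins: read the wrist's pose just before it. get_calibration takes no time and is no camera call.
- finish_job(): hands the job in; it is judged then, once.
The state is a dict: "t": time; "q": joint angles; "dq": joint speeds; "effort": joint torques, N m; "tool_pos": TCP position; "tool_rot": TCP orientation; "contact_force": force on the tool from outside, world axes, zero at the start; "wrist_torque": the same for the moment, N m; "opening": finger opening in m; "grip_force": force on a finger pad.
Only numpy, scipy, OpenCV 4.12 (cv2) and the standard library are available. Lean on these libraries where they do the work, as an engineer would, in place of code of your own. Each camera call takes 0.05 s, during which the arm holds its last target. There are 200 camera calls.

## Working session

There is one attempt and no reset: what is moved stays moved. The work goes in short steps, Python scripts to look and compute and a tool call to move; the robot and the scene stay as the last step left them, time stands still between calls to the robot, and variables do not carry over. Pictures are saved under pics/ and viewed, at most 10 in all, crops included, and the job is handed in when it is done.

Besides the shell and the picture viewer there is one more tool, called after "Emit:" as name([rows], argument=value, ...), one row to a line, values as JSON. servo_tool: Moves the arm, as the interface text tells. Its arguments: {"type":"object","properties":{"increments":{"type":"array"},"force":{"type":"number"}},"required":["increments"]}

```bash
mkdir -p pics; ls; cat > h.py <<'E'
import numpy as np, cv2
from scipy.spatial.transform import Rotation as Rn
from station import *
def cast(name,px,z,obs=None):
    c=get_calibration(name); px=np.atleast_2d(np.float64(px))
    d=np.c_[(px[:,0]-c['cx'])/c['fx'],(px[:,1]-c['cy'])/c['fy'],np.ones(len(px))]
    if name=='wrist':
        M=np.array(c['mount']); R=Rn.from_rotvec(obs['tool_rot']).as_matrix()
        D=d@M[:3,:3].T@R.T; o=R@M[:3,3]+obs['tool_pos']
    else:
        R=np.array(c['R']);D=d@R; o=-R.T@np.array(c['t'])
    return o+D*((z-o[2])/D[:,2])[:,None]
def proj(name,X):
    c=get_calibration(name); p=np.atleast_2d(X)@np.array(c['R']).T+c['t']
    return np.c_[p[:,0]/p[:,2]*c['fx']+c['cx'],p[:,1]/p[:,2]*c['fy']+c['cy']]
def save(im,fn): cv2.imwrite('pics/'+fn,im[:,:,::-1])
E
python3 - <<'E'
from h import *
a=get_image('side');b=get_image('top')
save(a,'side0.png');save(b,'top0.png')
for n in('side','top'):
    c=get_calibration(n);R=np.array(c['R']);print(n,c['fx'],-R.T@np.array(c['t']),R[2])
c=get_calibration('wrist');print(c)
o=get_obs();print(o)
E
```

```text
pics
side 527.1469932327934 [0.33984349 0.74809579 1.01361906] [ 0.2314176  -0.59627504 -0.76870148]
top 433.44799737334506 [0.40966758 0.02019628 0.95531325] [ 0.23066689 -0.03625415 -0.97235715]
{'fx': 354.48640819525116, 'fy': 354.48640819525116, 'cx': 281.09587688483697, 'cy': 214.77084170780688, 'mount': array([[ 9.77623258e-04, -9.52667788e-01, -3.04011726e-01,
         7.88304025e-02],
       [ 9.99998968e-01,  1.25144493e-03, -7.05857718e-04,
         7.68582165e-05],
       [ 1.05290184e-03, -3.04010722e-01,  9.52668028e-01,
        -1.42961114e-01],
       [ 0.00000000e+00,  0.00000000e+00,  0.00000000e+00,
         1.00000000e+00]])}
{'t': 0.1, 'q': array([-1.24898083e+00,  5.33161929e-02,  1.61415745e+00, -6.17229603e-06,
        1.47600171e+00, -1.18995686e-01]), 'dq': array([ 4.36991575e-05, -7.31163149e-04, -3.81778932e-03, -6.40450490e-05,
        1.82225410e-04, -3.33994294e-04]), 'effort': array([ 1.39289564e-04, -3.94899201e+01, -3.71364105e+01, -1.01322175e-04,
        3.90475325e-03, -7.10531495e-06]), 'tool_pos': array([ 0.26649217, -0.56471363,  0.23016979]), 'tool_rot': array([-3.06376661e+00, -6.86423554e-01,  3.08806741e-04]), 'contact_force': array([-1.26289256,  0.10874885,  0.26565092]), 'wrist_torque': array([-0.00442956, -0.01279633, -0.0238509 ]), 'grip_force': 0.0, 'opening': 0.08512376490844738}
```

View pics/side0.png

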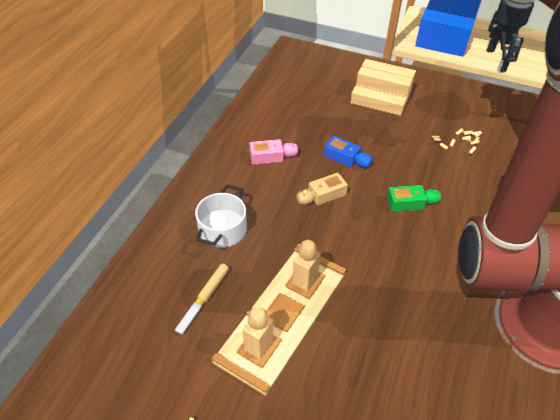

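View pics/top0.png

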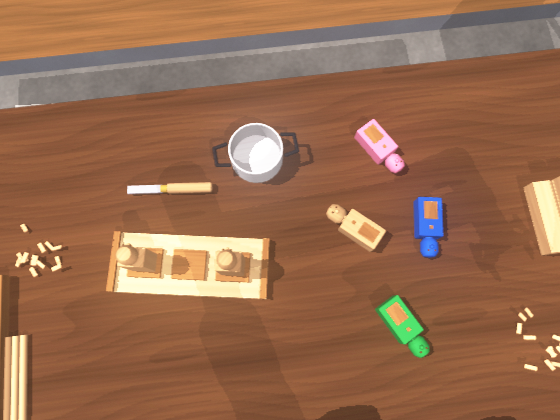

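The side view shows the pale figure at (325,190), with decoys pink (270,151), blue (347,151) and green (412,198). The top view shows it at (362,230), head at (337,213). Only this one is bare wood, so it fits the description. The empty plinth is the middle one, at top (188,265) and side (285,312). An enlarged crop and a mask will confirm both.

```bash
python3 - <<'E'
from h import *
b=cv2.imread('pics/top0.png');a=cv2.imread('pics/side0.png')
c1=cv2.resize(b[190:265,315:400],(400,353),interpolation=cv2.INTER_CUBIC)
c2=cv2.resize(a[230:390,205:350],(400,441),interpolation=cv2.INTER_CUBIC)
c=np.zeros((441,800,3),np.uint8);c[:353,:400]=c1;c[:,400:]=c2
cv2.imwrite('pics/crop1.png',c)
hsv=cv2.cvtColor(b,cv2.COLOR_BGR2HSV)
for p in[(350,230),(362,228),(375,238),(337,212),(390,245),(365,255),(188,265),(155,242),(180,242),(118,262)]:print(p,hsv[p[1],p[0]])
print(cast('top',[(337,213),(380,240)],0.02),cast('top',[(188,265),(228,260),(130,255)],0.022))
m=cv2.inRange(hsv,(8,60,110),(25,200,255));cnt,_=cv2.findContours(m,0,2)
for k in cnt:
    if cv2.contourArea(k)>150:print(cv2.boundingRect(k),cv2.contourArea(k),cv2.minAreaRect(k))
E
```

```text
(350, 230) [ 22  81 254]
(362, 228) [ 13 151 223]
(375, 238) [ 14 131 238]
(337, 212) [ 20 100 250]
(390, 245) [ 10 141 147]
(365, 255) [ 11 148 159]
(188, 265) [ 14 148 183]
(155, 242) [ 28  33 255]
(180, 242) [ 28  38 255]
(118, 262) [ 21  98 252]
[[ 0.61590317 -0.13387682  0.02      ]
 [ 0.54422251 -0.2180748   0.02      ]] [[0.5412824  0.20211599 0.022     ]
 [0.54137939 0.11588606 0.022     ]
 [0.5782897  0.3245213  0.022     ]]
(0, 48, 560, 372) 187918.5 ((279.5, 233.5), (371.0, 559.0), 90.0)
(0, 0, 560, 62) 17583.5 ((279.49993896484375, 30.499996185302734), (558.9998779296875, 60.99999237060547), 0.0)
```

View pics/crop1.png

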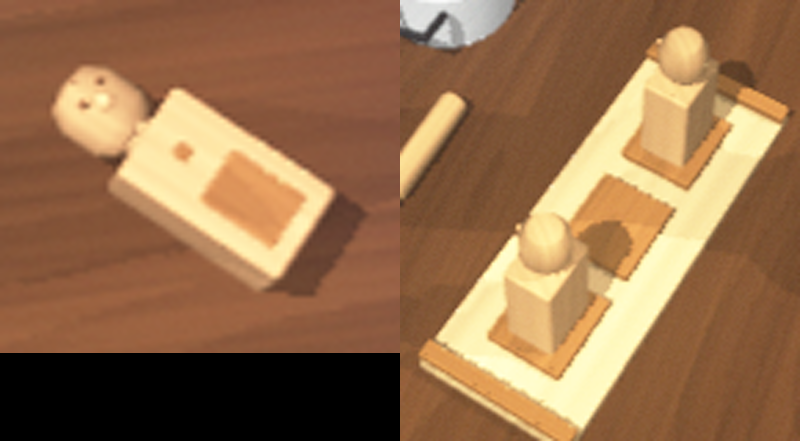

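The crop shows the pale figure lying face up, with eyes, nose and apron visible, and its head at upper left. The middle plinth between the two finished figures is empty. A nose bump on the left neighbour's head at crop (518,228) suggests the row faces +x. Now I'll measure.

```bash
python3 - <<'E'
from h import *
b=cv2.imread('pics/top0.png');hsv=cv2.cvtColor(b,cv2.COLOR_BGR2HSV)
def ang(v):return np.degrees(np.arctan2(v[1],v[0]))
# figure front face
m=cv2.inRange(hsv,(8,60,205),(26,170,255));s=np.zeros_like(m);s[195:258,320:395]=m[195:258,320:395]
k=max(cv2.findContours(s,0,1)[0],key=cv2.contourArea);print('fig',cv2.contourArea(k))
P=cast('top',k[:,0,:],0.04)[:,:2]
lo=cv2.erode(s,cv2.getStructuringElement(2,(3,3)))
op=cv2.morphologyEx(s,cv2.MORPH_OPEN,cv2.getStructuringElement(2,(15,15)))
for mm in(op,):
    k2=max(cv2.findContours(mm,0,1)[0],key=cv2.contourArea)
    r=cv2.minAreaRect((cast('top',k2[:,0,:],0.04)[:,:2]*1e3).astype(np.float32));print('torso',r,cv2.boxPoints(r).round(1).tolist())
rect=cv2.minAreaRect((P*1e3).astype(np.float32));print('all',rect,cv2.boxPoints(rect).round(1).tolist())
# board, plinth
m=cv2.inRange(hsv,(20,15,200),(35,75,255));s=np.zeros_like(m);s[225:305,100:280]=m[225:305,100:280]
ks=np.vstack([k for k in cv2.findContours(s,0,1)[0] if cv2.contourArea(k)>20])
r=cv2.minAreaRect((cast('top',ks[:,0,:],0.012)[:,:2]*1e3).astype(np.float32));print('board',r,cv2.boxPoints(r).round(1).tolist())
m=cv2.inRange(hsv,(5,110,120),(19,255,255));s=np.zeros_like(m);s[245:285,165:212]=m[245:285,165:212]
k=max(cv2.findContours(s,0,1)[0],key=cv2.contourArea)
r=cv2.minAreaRect((cast('top',k[:,0,:],0.022)[:,:2]*1e3).astype(np.float32));print('plinth',cv2.contourArea(k),cv2.boundingRect(k),r,cv2.boxPoints(r).round(1).tolist())
E
```

```text
fig 1131.5
torso ((572.0120239257812, -179.1299285888672), (89.0639877319336, 51.9026985168457), 48.1413459777832) [[523.0, -195.0], [561.5999755859375, -229.60000610351562], [621.0999755859375, -163.3000030517578], [582.4000244140625, -128.60000610351562]]
all ((585.4246215820312, -164.15963745117188), (129.26385498046875, 51.902706146240234), 48.141353607177734) [[523.0, -195.0], [561.5999755859375, -229.60000610351562], [647.9000244140625, -133.3000030517578], [609.2000122070312, -98.69999694824219]]
board ((543.6858520507812, 202.65280151367188), (311.6918029785156, 128.66217041015625), 80.27587127685547) [[454.0, 59.900001525878906], [580.7999877929688, 38.20000076293945], [633.4000244140625, 345.3999938964844], [506.6000061035156, 367.1000061035156]]
plinth 1025.5 (171, 249, 39, 32) ((542.0703735351562, 198.2315673828125), (80.21489715576172, 65.14689636230469), 80.1575698852539) [[503.1000061035156, 164.3000030517578], [567.2999877929688, 153.10000610351562], [581.0, 232.1999969482422], [516.7999877929688, 243.3000030517578]]
```

Emit:
servo_tool([
  [1,50,-24.5,7,0],
  [1,50,-24.5,7,0],
  [1,50,-24.5,7,0],
  [1,50,-24.5,7,0],
  [1,50,-24.5,7,0],
  [1,50,-24.5,7,0],
  [1,50,-24.5,7,0],
  [1,50,-24.5,7,-5],
  [1,50,-24.5,7,-9],
  [1,50,-24.5,7,-8.8],
  [1,0,0,0,0],
  [1,0,0,0,0],
], force=25)

```text
t: 1.6
tool_pos: [0.5985, -0.1204, 0.1609]
tool_rot: [-2.869, -1.279, 0.002]
contact_force: [0.1, -0.6, 0.6]
opening: 0.0854
grip_force: 0.0
```

```bash
cat >> h.py <<'E'
def todo(o,target,yawx):
    R=Rn.from_rotvec(o['tool_rot']).as_matrix(); cur=np.degrees(np.arctan2(R[1,0],R[0,0]))
    print('tool shift mm',((np.array(target)-o['tool_pos'])@R*1e3).round(1),'yaw',cur.round(2),'spin',-((yawx-cur+180)%360-180),'tilt z',R[2,2].round(4))
E
python3 - <<'E'
from h import *
o=get_obs();im=get_image('wrist');save(im,'w1.png')
todo(o,[.6157,-.1304,.16],48.1)
hsv=cv2.cvtColor(im,cv2.COLOR_RGB2HSV)
m=cv2.inRange(hsv,(8,50,190),(28,180,255));m=cv2.morphologyEx(m,cv2.MORPH_OPEN,np.ones((7,7)))
for k in cv2.findContours(m,0,1)[0]:
    if cv2.contourArea(k)>1000:
        r=cv2.minAreaRect((cast('wrist',k[:,0,:],0.04,o)[:,:2]*1e3).astype(np.float32));print(cv2.boundingRect(k),r,cv2.boxPoints(r).round(1).tolist())
E
```

```text
tool shift mm [ 4.1 19.5  0.8] yaw 48.04 spin -0.057114979634718566 tilt z -1.0
(273, 170, 65, 153) ((588.52734375, -160.40359497070312), (132.62457275390625, 51.2989387512207), 48.22792434692383) [[525.2000122070312, -192.8000030517578], [563.5, -226.89999389648438], [651.7999877929688, -128.0], [613.5999755859375, -93.9000015258789]]
(0, 0, 127, 167) ((532.0059204101562, 65.60626220703125), (72.19384002685547, 124.02823638916016), 80.27702331542969) [[464.79998779296875, 40.5], [587.0, 19.600000381469727], [599.2000122070312, 90.69999694824219], [477.0, 111.69999694824219]]
```

View pics/w1.png

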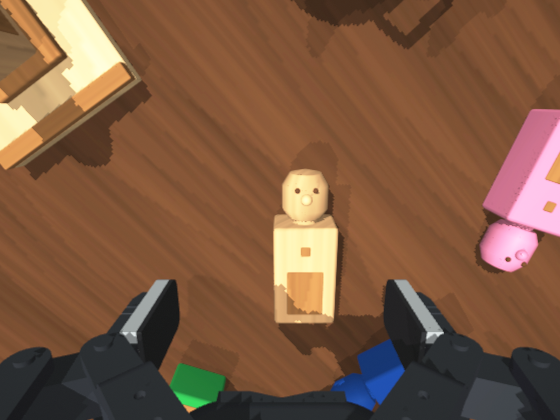

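Emit:
servo_tool([
  [1,4.6,19.4,0,0],
  [1,0,0,50,0],
  [1,0,0,50,0],
  [1,0,0,35,0],
  [1,0,0,21,0],
  [1,0,0,0,0],
  [0.42,0,0,0,0],
  [0.42,0,0,0,0],
  [0.3,0,0,0,0],
  [0.3,0,0,0,0],
  [0.3,0,0,0,0],
], force=20)

```text
t: 3.02
tool_pos: [0.6176, -0.13, 0.0068]
tool_rot: [2.868, 1.279, 0.003]
contact_force: [0.9, 1.5, 6.4]
opening: 0.0374
grip_force: 21.2
```

Emit:
servo_tool([
  [0.3,-2,0,-9,0],
  [0.3,-3,0,-9,0],
  [0.3,-4,0,-9,0],
  [0.3,-4,0,-8.5,0],
  [0,0,0,0,0],
])

```text
t: 3.65
tool_pos: [0.6081, -0.1401, 0.042]
tool_rot: [2.868, 1.278, 0.002]
contact_force: [1.2, 0.2, -1.1]
opening: 0.0371
grip_force: 20.7
```

```bash
python3 - <<'E'
from h import *
o=get_obs();print(o['tool_pos'],o['contact_force'],o['grip_force'])
a=get_image('side');save(np.ascontiguousarray(cv2.resize(a[110:250,230:430],None,fx=3,fy=3)),'s1.png')
E
```

```text
[ 0.60812813 -0.14009337  0.04199647] [ 1.20670726  0.22010975 -1.06158485] 20.70485059870407
```

View pics/s1.png

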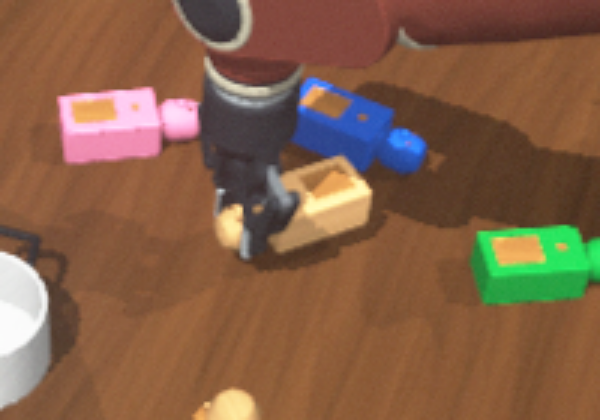

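The fingers hold the head at crop (245,225), with the torso reaching to (370,185). I can't tell from this view whether the figure pivoted or rose level, so I'll compare the projected foot corners with the mask.

```bash
python3 - <<'E'
from h import *
h=np.array([.667,.745,0]);w=np.array([.745,-.667,0]);up=np.array([0,0,1.])
g=np.array([.6085,-.140,.042+.0165])
for tilt in(0,10,19,30):
    t=np.radians(tilt);z=h*np.cos(t)+up*np.sin(t);x=-h*np.sin(t)+up*np.cos(t)
    pts=[g+z*(c-.109)+x*d+w*e for c in(0,.088) for d in(.02,-.02) for e in(.026,-.026)]
    p=proj('side',pts);print(tilt,'min height',min(q[2] for q in pts).round(4),'crop px',((p-[230,110])*3).round().astype(int).tolist())
im=cv2.imread('pics/s1.png');hsv=cv2.cvtColor(im,cv2.COLOR_BGR2HSV)
m=cv2.inRange(hsv,(8,60,170),(28,190,255));m[:150]=0;m[265:]=0;m[:,:205]=0;m[:,400:]=0
k=max(cv2.findContours(m,0,1)[0],key=cv2.contourArea);print(cv2.approxPolyDP(k,6,True)[:,0].tolist())
E
```

```text
0 min height 0.0385 crop px [[336, 145], [367, 184], [331, 179], [362, 217], [246, 176], [275, 216], [243, 209], [272, 249]]
10 min height 0.0199 crop px [[335, 161], [366, 199], [324, 195], [354, 234], [249, 178], [278, 218], [239, 213], [268, 253]]
19 min height 0.0041 crop px [[332, 176], [363, 214], [315, 210], [345, 249], [251, 181], [280, 221], [235, 217], [264, 257]]
30 min height -0.0133 crop px [[325, 194], [355, 233], [302, 228], [331, 267], [252, 185], [282, 225], [229, 220], [258, 260]]
[[343, 158], [280, 178], [301, 196], [280, 250], [365, 221], [371, 189]]
```

The mask's foot corners at (343,158) and (371,189) match a tilt of about 0°, so the figure rose level and the grip is too stiff to pivot. I'll lower it to about 8 mm up and ease the fingers step by step so it can swing in the pads.

Emit:
servo_tool([
  [0,0,0,15,0],
  [0,0,0,13,0],
  [0.43,0,0,0,0],
  [0.43,0,0,0,0],
], force=20)

```text
t: 4.2
tool_pos: [0.6075, -0.1395, 0.0123]
tool_rot: [-2.869, -1.279, 0.001]
contact_force: [-0.4, -0.8, 0.2]
opening: 0.0372
grip_force: 20.7
```

Emit:
servo_tool([
  [0.434,0,0,0,0],
  [0.434,0,0,0,0],
])

```text
t: 4.45
tool_pos: [0.6081, -0.1397, 0.0134]
tool_rot: [2.869, 1.279, 0.001]
contact_force: [-0.7, -0.8, -0.2]
opening: 0.0373
grip_force: 20.7
```

Emit:
servo_tool([
  [0.437,0,0,0,0],
  [0.437,0,0,0,0],
])

```text
t: 4.7
tool_pos: [0.6078, -0.1396, 0.013]
tool_rot: [2.869, 1.279, 0.0]
contact_force: [-0.9, 0.6, -0.9]
opening: 0.0377
grip_force: 18.6
```

Emit:
servo_tool([
  [0.44,0,0,0,0],
  [0.44,0,0,0,0],
])

```text
t: 4.95
tool_pos: [0.6077, -0.1395, 0.0128]
tool_rot: [-2.869, -1.279, -0.0]
contact_force: [-0.3, -0.9, -1.1]
opening: 0.0378
grip_force: 12.8
```

Grip force now follows the opening smoothly. I'll ease further and start the arc.

Emit:
servo_tool([
  [0.443,0,0,0,0],
  [0.443,0,0,0,0],
])

```text
t: 5.2
tool_pos: [0.6077, -0.1395, 0.0128]
tool_rot: [2.869, 1.279, -0.0]
contact_force: [-0.6, -1.1, -0.5]
opening: 0.0381
grip_force: 7.3
```

```bash
cat >> h.py <<'E'
def tilt(fn=None):
    o=get_obs();a=get_image('side');print(o['t'],o['tool_pos'].round(4),'op',round(o['opening'],4),'grip',round(o['grip_force'],1),'F',o['contact_force'].round(1))
    hsv=cv2.cvtColor(a,cv2.COLOR_RGB2HSV)
    m=cv2.inRange(hsv,(8,60,150),(28,190,255));s=np.zeros_like(m);s[140:205,295:370]=m[140:205,295:370]
    k=max(cv2.findContours(s,0,1)[0],key=cv2.contourArea);print('full px',cv2.approxPolyDP(k,2,True)[:,0].tolist())
    h=np.array([.667,.745,0]);w=np.array([.745,-.667,0]);up=np.array([0,0,1.]);g=o['tool_pos']+[0,0,.0165]
    for tl in(0,10,20,30,40,50,60,70,80,90):
        t=np.radians(tl);z=h*np.cos(t)+up*np.sin(t);x=-h*np.sin(t)+up*np.cos(t)
        pts=[g+z*(c-.109)+x*d+w*e for c in(0,) for d,e in((.02,.026),(.02,-.026),(-.02,-.026),(-.02,.026))]
        print(tl,round(min(q[2] for q in pts),3),proj('side',pts).round().astype(int).tolist(),end=' ')
    if fn: save(cv2.resize(a[110:250,230:430],None,fx=3,fy=3),fn)
E
python3 -c "
from h import *
tilt()"
```

```text
5.2 [ 0.6077 -0.1395  0.0128] op 0.0381 grip 7.3 F [-0.6 -1.1 -0.5]
full px [[343, 171], [323, 177], [324, 181], [329, 183], [329, 187], [321, 198], [322, 201], [350, 193], [352, 182]]
0 0.009 [[341, 167], [351, 180], [350, 190], [340, 178]] 10 -0.009 [[341, 172], [351, 185], [347, 196], [337, 183]] 20 -0.027 [[340, 177], [350, 190], [344, 201], [334, 188]] 30 -0.043 [[337, 183], [347, 195], [339, 207], [330, 194]] 40 -0.056 [[334, 188], [344, 201], [335, 212], [325, 199]] 50 -0.067 [[330, 193], [340, 206], [329, 216], [320, 203]] 60 -0.075 [[325, 198], [335, 211], [323, 220], [314, 207]] 70 -0.08 [[320, 203], [329, 216], [317, 224], [308, 210]] 80 -0.082 [[314, 207], [324, 220], [311, 226], [302, 213]] 90 -0.08 [[308, 210], [317, 223], [304, 228], [295, 215]]
```

Emit:
servo_tool([
  [0.443,-1.5,0,-7,0],
  [0.443,-2,0,-7,0],
  [0.443,-2,0,-7,0],
  [0.443,-2,0,-7,0],
  [0.443,0,0,0,0],
])

```text
t: 5.88
tool_pos: [0.6032, -0.1455, 0.042]
tool_rot: [2.868, 1.278, 0.002]
contact_force: [-0.2, -0.2, -0.6]
opening: 0.0377
grip_force: 7.2
```

```bash
python3 -c "
from h import *
tilt()"
```

```text
5.875 [ 0.6032 -0.1455  0.042 ] op 0.0377 grip 7.2 F [-0.2 -0.2 -0.6]
full px [[355, 173], [345, 163], [326, 168], [333, 177], [329, 185], [323, 189], [324, 192], [353, 185]]
0 0.038 [[345, 158], [355, 170], [353, 182], [343, 169]] 10 0.02 [[344, 163], [355, 176], [351, 187], [341, 174]] 20 0.002 [[343, 168], [353, 181], [347, 193], [337, 180]] 30 -0.013 [[341, 174], [351, 187], [343, 198], [333, 185]] 40 -0.027 [[338, 179], [347, 192], [338, 203], [328, 190]] 50 -0.038 [[333, 185], [343, 198], [332, 208], [323, 195]] 60 -0.046 [[329, 190], [338, 203], [326, 212], [317, 199]] 70 -0.051 [[323, 195], [333, 208], [320, 215], [311, 202]] 80 -0.052 [[317, 199], [327, 212], [314, 218], [304, 205]] 90 -0.051 [[311, 202], [320, 215], [307, 220], [298, 207]]
```

Emit:
servo_tool([
  [0.443,3,0,12,0],
  [0.443,3,0,12,0],
  [0.443,0,0,0,0],
  [0.4445,0,0,0,0],
  [0.4445,0,0,0,0],
])

```text
t: 6.55
tool_pos: [0.6069, -0.1408, 0.0171]
tool_rot: [2.869, 1.279, 0.001]
contact_force: [0.0, -0.5, -1.3]
opening: 0.038
grip_force: 4.8
```

Emit:
servo_tool([
  [0.4455,0,0,0,0],
  [0.4455,0,0,0,0],
])

```text
t: 6.8
tool_pos: [0.6068, -0.1408, 0.0171]
tool_rot: [2.869, 1.279, 0.001]
contact_force: [0.6, -1.2, 1.1]
opening: 0.0381
grip_force: 3.5
```

```bash
python3 -c "
from h import *
tilt()" | cut -c1-300
```

```text
6.8 [ 0.6068 -0.1408  0.0171] op 0.0381 grip 3.5 F [ 0.6 -1.2  1.1]
full px [[343, 171], [323, 176], [330, 185], [326, 193], [320, 197], [322, 200], [350, 193], [352, 181]]
0 0.014 [[342, 165], [352, 178], [350, 189], [340, 176]] 10 -0.005 [[342, 170], [352, 183], [348, 194], [338, 182]] 20 -0.022 [[340, 176], [350, 189], [344, 200], [335, 187]] 30 -0.038 [[338, 181], [348, 194], [340, 205], [330, 192]] 40 -0.052 [[335, 187], [345, 200], [335, 210], [326, 197]] 50 -0.0
```

Emit:
servo_tool([
  [0.4455,-1.5,0,-5,0],
  [0.4455,-2,0,-5,0],
  [0.4455,-2,0,-5,0],
  [0.4455,-2,0,-5,0],
  [0.4455,0,0,0,0],
])

```text
t: 7.48
tool_pos: [0.602, -0.1466, 0.0376]
tool_rot: [2.869, 1.278, 0.002]
contact_force: [0.3, 0.3, -0.0]
opening: 0.038
grip_force: 3.4
```

```bash
python3 -c "
from h import *
tilt()" | cut -c1-300
```

```text
7.475 [ 0.602  -0.1466  0.0376] op 0.038 grip 3.4 F [ 0.3  0.3 -0. ]
full px [[328, 172], [334, 175], [329, 186], [323, 190], [323, 195], [348, 192], [349, 199], [345, 198], [344, 203], [348, 204], [355, 179], [345, 170]]
0 0.034 [[345, 159], [355, 172], [354, 183], [343, 170]] 10 0.015 [[345, 164], [355, 177], [351, 188], [341, 175]] 20 -0.002 [[343, 169], [354, 182], [348, 194], [338, 181]] 30 -0.018 [[341, 175], [351, 188], [343, 199], [333, 186]] 40 -0.031 [[338, 180], [348, 193], [338, 204], [329, 191]] 50 -0.04
```

Pivoting works at about 3.5 N, with tilt now around 17°. Continuing the arc.

Emit:
servo_tool([
  [0.4455,-3,0,-4.8,0],
  [0.4455,-4,0,-6,0],
  [0.4455,-5,0,-6,0],
  [0.4455,-4.5,0,-4.6,0],
  [0.4455,-4.5,0,-4.5,0],
  [0.4455,-4.7,0,-4.4,0],
  [0.4455,0,0,0,0],
])

```text
t: 8.4
tool_pos: [0.5845, -0.1658, 0.0676]
tool_rot: [2.869, 1.278, 0.001]
contact_force: [-0.5, -0.3, -0.4]
opening: 0.0382
grip_force: 3.4
```

```bash
python3 -c "
from h import *
tilt('s2.png')"
```

```text
8.4 [ 0.5845 -0.1658  0.0676] op 0.0382 grip 3.4 F [-0.5 -0.3 -0.4]
full px [[306, 154], [307, 161], [303, 161], [307, 163], [302, 163], [303, 170], [295, 185], [300, 190], [303, 189], [302, 184], [321, 181], [323, 178], [323, 167], [320, 166], [314, 171], [312, 156], [310, 158]]
0 0.064 [[355, 147], [366, 160], [364, 171], [353, 159]] 10 0.045 [[355, 153], [365, 165], [361, 177], [351, 164]] 20 0.028 [[353, 158], [364, 171], [357, 183], [347, 170]] 30 0.012 [[351, 164], [361, 177], [353, 188], [343, 176]] 40 -0.001 [[348, 170], [358, 182], [348, 193], [338, 181]] 50 -0.012 [[343, 175], [353, 188], [342, 198], [333, 185]] 60 -0.02 [[338, 180], [348, 193], [336, 202], [327, 189]] 70 -0.025 [[333, 185], [343, 198], [330, 206], [320, 193]] 80 -0.027 [[327, 189], [337, 202], [323, 209], [314, 195]] 90 -0.025 [[321, 193], [330, 206], [317, 211], [308, 197]]
```

View pics/s2.png

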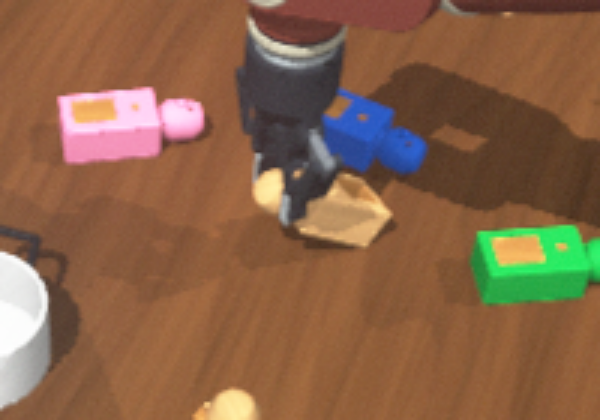

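The figure pivots in the fingers: head at crop (265,187), foot edge at (368,246), tilt about 37°. Continuing.

Emit:
servo_tool([
  [0.4455,-5,0,-3.8,0],
  [0.4455,-5.6,0,-4.2,0],
  [0.4455,-6,0,-4,0],
  [0.4455,-5.8,0,-3,0],
  [0.4455,-5.8,0,-2.7,0],
  [0.4455,-5.9,0,-2.4,0],
  [0.4455,0,0,0,0],
])

```text
t: 9.32
tool_pos: [0.5619, -0.1911, 0.088]
tool_rot: [2.869, 1.278, 0.001]
contact_force: [-0.3, 1.4, 3.2]
opening: 0.0381
grip_force: 3.6
```

```bash
python3 -c "
from h import *
tilt('s3.png')" | tail -1 | cut -c 200-
```

```text
, 167], [365, 179], [355, 166]] 40 0.019 [[359, 160], [370, 173], [360, 184], [350, 171]] 50 0.008 [[355, 166], [366, 178], [354, 189], [344, 176]] 60 0.0 [[350, 171], [360, 184], [348, 193], [338, 180]] 70 -0.005 [[345, 176], [355, 189], [342, 197], [332, 184]] 80 -0.006 [[339, 180], [349, 193], [335, 199], [326, 186]] 90 -0.005 [[333, 183], [342, 196], [329, 201], [319, 188]]
```

View pics/s3.png

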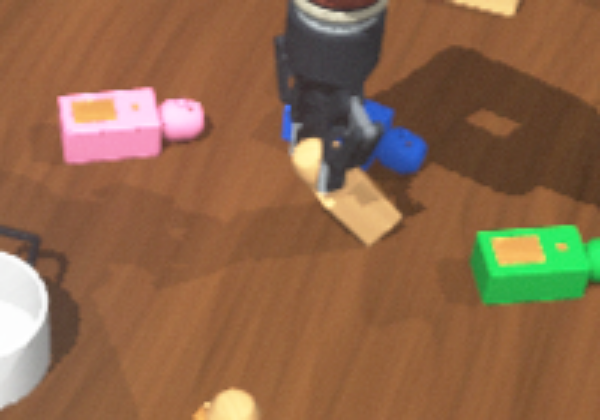

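The figure is tilted about 58°, with the foot edge on the bench at crop (370,245). Finishing the arc.

Emit:
servo_tool([
  [0.4455,-6,0,-2.2,0],
  [0.4455,-6,0,-1.8,0],
  [0.4455,-6,0,-1.4,0],
  [0.4455,-6.5,0,-1,0],
  [0.4455,-6.5,0,-0.6,0],
  [0.4455,-6.5,0,-0.2,0],
  [0.4455,-6.5,0,0,0],
  [0.4455,-6.5,0,0.8,0],
  [0.4455,-6.5,0,1,0],
  [0.4455,0,0,0,0],
])

```text
t: 10.62
tool_pos: [0.5231, -0.2337, 0.0925]
tool_rot: [2.87, 1.278, -0.001]
contact_force: [-0.8, -0.2, 4.8]
opening: 0.0381
grip_force: 3.8
```

```bash
python3 -c "
from h import *
tilt('s4.png')" | tail -1 | cut -c 200-
```

```text
159], [384, 171], [373, 159]] 40 0.024 [[378, 153], [389, 165], [379, 176], [368, 164]] 50 0.013 [[374, 158], [384, 171], [373, 181], [363, 169]] 60 0.005 [[369, 163], [379, 176], [367, 185], [357, 173]] 70 -0.0 [[363, 168], [374, 181], [361, 189], [351, 176]] 80 -0.002 [[357, 172], [368, 185], [355, 191], [345, 179]] 90 -0.0 [[351, 176], [361, 188], [348, 193], [338, 180]]
```

View pics/s4.png

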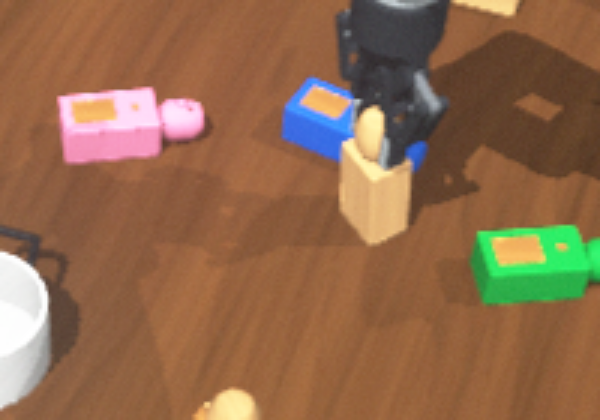

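The figure stands nearly upright: torso edges at crop (340,160)–(408,228), lowest foot corner (375,243). I'll check how vertical it is from its edges.

```bash
python3 - <<'E'
from h import *
im=cv2.imread('pics/s4.png')
hsv=cv2.cvtColor(im,cv2.COLOR_BGR2HSV)
m=cv2.inRange(hsv,(8,60,110),(28,190,255));m[:130]=0;m[260:]=0;m[:,:330]=0;m[:,415:]=0
V=hsv[:,:,2]
k=max(cv2.findContours(m,0,1)[0],key=cv2.contourArea);p=cv2.approxPolyDP(k,4,True)[:,0];print(p.tolist())
f=cast('side',np.array([[375,243],[409,228],[340,207]])/3+[230,110],0);print('feet',f.round(4).tolist())
for q in f: print((( proj('side',[q,q+[0,0,.088]])-[230,110])*3).round(1).tolist())
E
```

```text
[[355, 130], [355, 138], [343, 145], [343, 160], [337, 165], [330, 162], [330, 259], [414, 259], [414, 220], [408, 223], [413, 175], [409, 162], [404, 159], [382, 169], [377, 158], [386, 130]]
feet [[0.5032, -0.2156, 0.0], [0.4806, -0.2449, 0.0], [0.5452, -0.246, 0.0]]
[[375.0, 243.0], [387.8, 170.9]]
[[409.0, 228.0], [423.4, 155.8]]
[[340.0, 207.0], [350.8, 134.6]]
```

It's still about 9° short of upright, and the foot has slid a little. I'll push the head on about 17 mm.

Emit:
servo_tool([
  [0.4455,-4.5,0,0.4,0],
  [0.4455,-4.5,0,0.6,0],
  [0.4455,-4.5,0,0.6,0],
  [0.4455,-4.5,0,0.6,0],
  [0.4455,0,0,0,0],
])

```text
t: 11.3
tool_pos: [0.5115, -0.2468, 0.0907]
tool_rot: [2.869, 1.279, 0.001]
contact_force: [0.8, -0.1, 4.8]
opening: 0.0381
grip_force: 3.8
```

```bash
python3 - <<'E'
from h import *
o=get_obs();a=get_image('side');save(cv2.resize(a[130:210,300:400],None,fx=6,fy=6),'s5.png')
print(o['tool_pos'],o['contact_force'],o['opening'])
g=o['tool_pos']
for z in(0,.088): print(((proj('side',[g*[1,1,0]+[0.745*e+.667*d,-.667*e+.745*d,z] for d,e in((.02,.026),(.02,-.026),(-.02,-.026))])-[300,130])*6).round().tolist())
E
```

```text
[ 0.51153832 -0.24679685  0.09067901] [ 0.84416024 -0.12966046  4.76414016] 0.03806493953424852
[[264.0, 290.0], [324.0, 366.0], [402.0, 338.0]]
[[286.0, 145.0], [350.0, 222.0], [431.0, 194.0]]
```

View pics/s5.png

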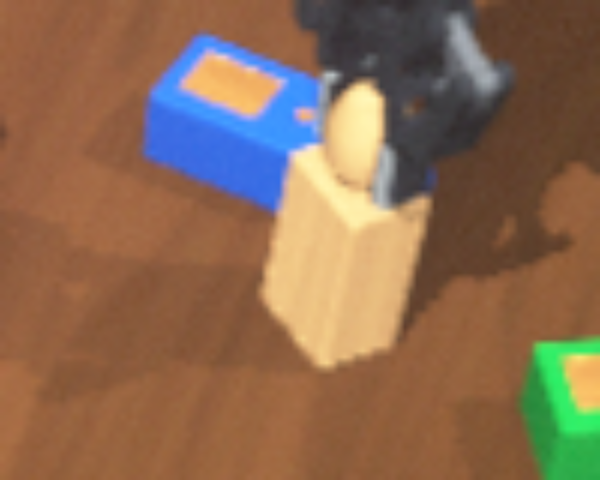

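The torso edges (322,369)→(352,225) and (262,295)→(292,150) match the projection of an upright figure within a few pixels. Releasing.

Emit:
servo_tool([
  [0.45,0,0,0,0],
  [0.5,0,0,0,0],
  [0.65,0,0,0,0],
  [0.85,0,0,0,0],
  [1,0,0,0,0],
  [1,0,0,0,0],
  [1,0,0,0,0],
  [1,0,0,0,0],
])

```text
t: 12.35
tool_pos: [0.5116, -0.2465, 0.0904]
tool_rot: [2.869, 1.279, 0.0]
contact_force: [0.6, 0.2, -0.5]
opening: 0.0854
grip_force: 0.0
```

```bash
python3 - <<'E'
from h import *
a=get_image('top');b=get_image('side');save(a,'t6.png');save(b,'s6.png');o=get_obs()
print(o['tool_pos'],o['opening'],o['grip_force'],o['contact_force'])
hsv=cv2.cvtColor(b,cv2.COLOR_RGB2HSV);m=cv2.inRange(hsv,(8,60,110),(28,200,255))
print(m[130:210:4,335:385:2]//255)
# side: segment torso by saturation+V
m=cv2.inRange(hsv,(10,80,150),(28,170,255));s=np.zeros_like(m);s[145:200,335:385]=m[145:200,335:385]
k=max(cv2.findContours(s,0,1)[0],key=cv2.contourArea);print(((cv2.approxPolyDP(k,1.2,True)[:,0]-[300,130])*6).tolist())
E
```

```text
[ 0.5115666  -0.2465189   0.09041837] 0.08533843027375396 0.0 [-0.0187925   0.10529064 -0.38884052]
[[1 1 1 1 1 1 1 0 0 0 0 0 0 0 0 0 0 0 0 0 0 0 1 1 0]
 [1 1 1 1 1 1 1 0 0 0 0 0 0 0 0 0 0 0 0 0 0 0 0 0 0]
 [0 0 0 0 1 1 1 0 0 0 0 1 1 1 0 0 0 0 0 0 0 0 0 0 0]
 [1 1 1 1 1 0 0 0 0 0 0 1 1 1 1 0 0 0 0 1 0 0 0 0 0]
 [1 1 1 1 1 0 0 0 0 0 0 1 1 1 1 1 0 0 0 0 0 0 0 0 0]
 [0 0 0 0 0 0 0 0 0 1 1 1 1 1 1 1 1 0 0 0 0 0 0 0 0]
 [0 0 0 0 0 0 0 0 0 1 1 1 1 1 1 1 0 0 0 0 0 0 0 0 0]
 [0 0 0 0 0 0 1 1 1 1 1 1 1 1 1 1 0 0 0 0 0 0 0 0 0]
 [1 0 0 0 0 0 1 1 1 1 1 1 1 1 1 1 1 0 0 0 0 0 0 0 0]
 [1 1 1 1 1 1 1 1 1 1 1 1 1 0 1 1 1 0 0 0 0 0 1 0 0]
 [1 1 1 1 1 1 1 1 1 1 1 1 1 1 1 1 1 1 0 1 1 1 0 0 1]
 [1 1 1 1 1 1 1 1 1 1 1 1 1 1 1 1 1 0 0 0 1 1 0 0 0]
 [1 1 1 1 1 1 1 1 1 1 1 1 1 1 1 1 1 0 0 1 1 0 0 0 0]
 [1 1 1 1 1 1 1 1 1 1 1 1 1 1 1 1 0 1 1 1 1 1 1 1 1]
 [1 1 1 1 1 1 1 1 1 1 1 1 1 1 1 1 1 1 1 1 1 1 1 1 1]
 [1 1 1 1 1 1 1 1 1 1 1 1 1 1 1 1 1 1 1 1 1 1 1 1 1]
 [1 1 1 1 1 1 1 1 1 1 1 1 1 1 1 1 1 1 1 1 1 1 1 1 1]
 [1 1 1 1 1 1 1 1 1 1 1 1 1 1 1 1 1 1 1 1 1 1 1 1 1]
 [1 1 1 1 1 1 1 1 1 1 1 1 1 1 1 1 1 1 1 1 1 1 1 1 1]
 [1 1 1 1 1 1 1 1 1 1 1 1 1 1 1 1 1 1 1 1 1 1 1 1 1]]
[[384, 90], [342, 90], [324, 108], [318, 138], [282, 168], [282, 204], [240, 258], [246, 264], [258, 246], [264, 252], [258, 294], [312, 366], [258, 378], [252, 366], [228, 372], [216, 414], [306, 414], [318, 372], [390, 348], [414, 234], [396, 210], [402, 186], [390, 216], [354, 228], [318, 204], [390, 186], [402, 114]]
```

Emit:
servo_tool([
  [1,0,0,-25,0],
  [1,0,0,-45,0],
  [1,0,0,-50,0],
  [1,0,0,0,0],
  [1,0,0,0,0],
])

```text
t: 13.08
tool_pos: [0.5114, -0.2464, 0.21]
tool_rot: [-2.869, -1.279, 0.0]
contact_force: [0.4, 0.5, -1.2]
opening: 0.0855
grip_force: 0.0
```

```bash
python3 - <<'E'
from h import *
o=get_obs();im=get_image('wrist');save(im,'w7.png');print(o['tool_pos'])
c=get_calibration('wrist');M=np.array(c['mount']);R=Rn.from_rotvec(o['tool_rot']).as_matrix()
def pw(X):
    p=((np.atleast_2d(X)-o['tool_pos'])@R-M[:3,3])@M[:3,:3];return np.c_[p[:,0]/p[:,2]*c['fx']+c['cx'],p[:,1]/p[:,2]*c['fy']+c['cy']]
h=np.array([.667,.745,0]);w=np.array([.745,-.667,0]);g=np.array([.5116,-.2466,0])
for z in(0,.088):print(z,pw([g+h*d+w*e+[0,0,z] for d,e in((.02,.026),(.02,-.026),(-.02,-.026),(-.02,.026))]).round().tolist())
print('head',pw([g+[0,0,.11]]).round())
hsv=cv2.cvtColor(im,cv2.COLOR_RGB2HSV);m=cv2.inRange(hsv,(10,60,150),(28,170,255));m=cv2.morphologyEx(m,cv2.MORPH_OPEN,np.ones((5,5)))
for k in cv2.findContours(m,0,1)[0]:
    x,y,ww,hh=cv2.boundingRect(k)
    if cv2.contourArea(k)>1500: print((x,y,ww,hh),cv2.contourArea(k),cv2.approxPolyDP(k,4,True)[:,0].tolist())
E
```

```text
[ 0.51136166 -0.24639072  0.21004221]
0 [[307.0, 163.0], [255.0, 164.0], [256.0, 202.0], [306.0, 202.0]]
0.088 [[315.0, 183.0], [247.0, 183.0], [249.0, 232.0], [314.0, 232.0]]
head [[281. 216.]]
(160, 312, 107, 99) 5048.0 [[184, 312], [160, 372], [187, 410], [215, 400], [219, 389], [266, 392], [216, 337]]
(0, 0, 560, 383) 159883.0 [[0, 0], [0, 46], [17, 65], [14, 69], [0, 57], [0, 121], [99, 202], [129, 236], [118, 233], [125, 249], [28, 166], [24, 170], [39, 187], [0, 158], [0, 306], [49, 341], [78, 351], [121, 313], [128, 302], [134, 243], [162, 199], [173, 199], [168, 189], [173, 181], [219, 203], [214, 219], [219, 251], [245, 272], [217, 255], [194, 313], [275, 382], [292, 367], [342, 356], [331, 340], [312, 347], [291, 324], [290, 308], [300, 285], [306, 285], [321, 305], [379, 312], [385, 281], [404, 278], [432, 299], [457, 332], [461, 327], [452, 313], [483, 348], [502, 339], [498, 328], [511, 335], [558, 305], [559, 85], [528, 54], [538, 77], [521, 63], [515, 71], [505, 70], [481, 105], [456, 97], [451, 72], [462, 49], [458, 22], [467, 0], [458, 0], [439, 22], [433, 20], [435, 0], [352, 0], [344, 10], [336, 0], [249, 0], [252, 8], [243, 0], [156, 0], [155, 7], [147, 0], [86, 0], [129, 57], [70, 0]]
```

```bash
python3 - <<'E'
from h import *
im=cv2.imread('pics/w7.png');hsv=cv2.cvtColor(im,cv2.COLOR_BGR2HSV)
for y in range(140,300,10):print(y,[tuple(map(int,hsv[y,x])) for x in(230,260,281,300,330)])
for lo in(13,15):
    m=cv2.inRange(hsv,(lo,40,110),(28,150,255));m=cv2.morphologyEx(m,cv2.MORPH_OPEN,np.ones((3,3)))
    for k in cv2.findContours(m,0,1)[0]:
        if cv2.contourArea(k)>300: print(lo,cv2.boundingRect(k),cv2.contourArea(k),cv2.approxPolyDP(k,2,True)[:,0].tolist())
E
```

```text
140 [(12, 143, 157), (12, 147, 179), (12, 147, 158), (12, 143, 136), (12, 146, 155)]
150 [(12, 147, 153), (12, 147, 177), (12, 145, 151), (11, 144, 152), (13, 144, 145)]
160 [(12, 144, 156), (19, 108, 243), (19, 107, 242), (20, 102, 246), (12, 148, 167)]
170 [(11, 146, 164), (18, 107, 242), (20, 104, 245), (20, 103, 247), (12, 145, 167)]
180 [(11, 143, 161), (30, 28, 255), (18, 110, 237), (29, 46, 255), (12, 146, 161)]
190 [(11, 146, 164), (26, 66, 255), (24, 82, 254), (16, 114, 226), (12, 146, 171)]
200 [(12, 145, 163), (25, 74, 255), (30, 29, 255), (18, 109, 241), (12, 146, 145)]
210 [(12, 147, 173), (25, 76, 254), (30, 27, 255), (27, 63, 255), (11, 135, 91)]
220 [(12, 147, 166), (20, 103, 248), (29, 45, 255), (25, 75, 255), (108, 201, 250)]
230 [(12, 143, 162), (12, 147, 166), (29, 46, 255), (13, 133, 117), (104, 184, 255)]
240 [(12, 144, 156), (12, 148, 176), (12, 147, 168), (12, 136, 103), (103, 185, 255)]
250 [(11, 148, 169), (12, 144, 152), (12, 148, 169), (12, 145, 171), (105, 193, 255)]
260 [(11, 148, 145), (12, 147, 165), (12, 149, 175), (12, 147, 168), (12, 143, 150)]
270 
[... 522 characters left out ...]
386, 198], [399, 222], [436, 203]]
13 (250, 156, 68, 83) 4177.0 [[258, 156], [250, 173], [271, 175], [256, 200], [257, 222], [269, 233], [278, 238], [285, 238], [300, 230], [306, 223], [313, 222], [317, 177], [306, 157]]
15 (496, 322, 64, 36) 1042.5 [[559, 332], [547, 322], [543, 322], [496, 354], [510, 357], [516, 347], [527, 346], [552, 354], [559, 349]]
15 (146, 233, 39, 44) 1089.5 [[155, 233], [146, 267], [174, 276], [184, 242]]
15 (387, 178, 50, 45) 1209.5 [[424, 178], [387, 198], [399, 222], [436, 203]]
15 (252, 156, 65, 83) 4034.5 [[257, 157], [252, 172], [271, 174], [260, 190], [255, 204], [257, 221], [262, 227], [283, 238], [300, 229], [306, 222], [312, 222], [316, 176], [307, 158]]
```

The back edge at the bench runs (258,156)–(306,157), level in the wrist view. So the figure is upright, its yaw matches the tool, and its centre is about 4–5 mm ahead of the tool. Regrasping from above.

Emit:
servo_tool([
  [1,4.5,0,20,0],
  [1,0,0,40,0],
  [1,0,0,35,0],
  [1,0,0,20,0],
  [1,0,0,3,0],
  [1,0,0,0,0],
  [0.5,0,0,0,0],
  [0.4,0,0,0,0],
  [0.2,0,0,0,0],
  [0.2,0,0,0,0],
  [0.2,0,0,0,0],
  [0.2,0,0,0,0],
], force=45)

```text
t: 14.62
tool_pos: [0.5154, -0.2437, 0.0936]
tool_rot: [2.868, 1.278, 0.002]
contact_force: [-0.1, -0.1, 5.9]
opening: 0.0368
grip_force: 45.4
```

Emit:
servo_tool([
  [0.2,0,0,-10,0],
  [0.2,0,0,-12,0],
  [0.2,0,0,-18,0],
  [0.2,0,0,-25,0],
  [0.2,0,0,-30,0],
  [0.2,0,0,-30,0],
  [0.2,0,0,-30,0],
  [0.2,0,0,-20,0],
  [0.2,0,0,-10,0],
  [0.2,0,0,0,0],
])

```text
t: 15.88
tool_pos: [0.5147, -0.2432, 0.2778]
tool_rot: [2.869, 1.279, 0.001]
contact_force: [-0.3, -0.6, -2.1]
opening: 0.0367
grip_force: 45.2
```

Emit:
servo_tool([
  [0.2,15,-11.8,0,0],
  [0.2,28,-22,0,0],
  [0.2,38,-30,0,0],
  [0.2,40,-31.5,0,0],
  [0.2,40,-31.5,0,0],
  [0.2,40,-31.5,0,0],
  [0.2,40,-31.5,0,0],
  [0.2,40,-31.5,0,0],
  [0.2,34,-26.7,0,0],
  [0.2,24,-19,0,0],
  [0.2,11,-8.5,0,0],
  [0.2,0,0,0,0],
])

```text
t: 17.38
tool_pos: [0.5429, 0.2019, 0.2765]
tool_rot: [-2.868, -1.281, 0.003]
contact_force: [0.7, -1.2, -0.2]
opening: 0.0366
grip_force: 45.2
```

Emit:
servo_tool([
  [0.2,0,0,0,-5],
  [0.2,0,0,0,-9],
  [0.2,0,0,0,-10],
  [0.2,0,0,0,-10],
  [0.2,0,0,0,-10],
  [0.2,0,0,0,-10],
  [0.2,0,0,0,-10],
  [0.2,0,0,0,-10],
  [0.2,0,0,0,-10],
  [0.2,0,0,0,-10],
  [0.2,0,0,0,-10],
  [0.2,0,0,0,-9],
])

```text
t: 18.88
tool_pos: [0.5435, 0.1998, 0.2772]
tool_rot: [-0.512, -3.099, 0.001]
contact_force: [0.2, -1.1, -1.1]
opening: 0.0365
grip_force: 45.2
```

Emit:
servo_tool([
  [0.2,0,0,0,-6],
  [0.2,0,0,0,-3],
  [0.2,0,0,0,0],
  [0.2,0,0,0,0],
])

```text
t: 19.38
tool_pos: [0.5436, 0.2006, 0.2773]
tool_rot: [-0.275, -3.129, 0.0]
contact_force: [0.2, 0.0, -1.2]
opening: 0.0363
grip_force: 45.2
```

```bash
python3 - <<'E'
from h import *
o=get_obs();im=get_image('wrist');save(im,'w8.png');s=get_image('side');save(s,'s8.png');save(get_image('top'),'t8.png')
todo(o,[.543,.202,.25],170.3);print(o['tool_pos'])
h1=cv2.resize(im,(420,315));x=cv2.resize(s[200:400,190:390],(380,380))
c=np.zeros((380,800,3),np.uint8);c[:315,:420]=h1;c[:,420:]=x;save(c,'c8.png')
np.save('o8.npy',np.r_[o['tool_pos'],o['tool_rot']])
E
```

```text
tool shift mm [ 0.8  1.3 27.3] yaw 169.95 spin -0.34583006971283226 tilt z -1.0
[0.5435797  0.20059298 0.27732833]
```

View pics/c8.png

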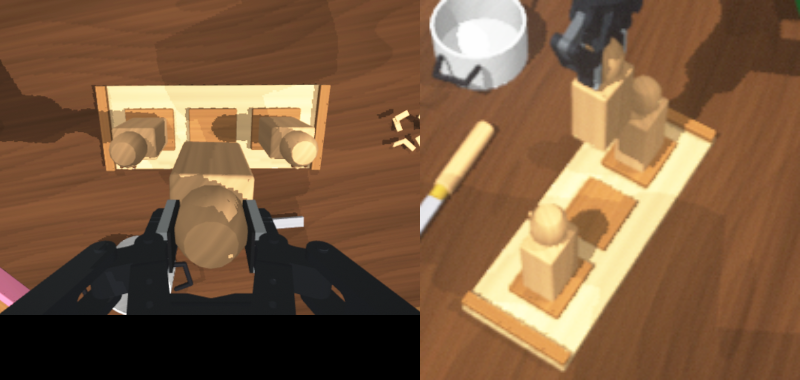

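In the wrist half, the camera is on the −x side and sees only backs, on both neighbours and the held figure. So the row faces +x and the held figure faces the same way. The empty plinth's rear edge is at crop (187,108)–(238,108). I'll check its centre and the held figure's squareness numerically.

```bash
python3 - <<'E'
from h import *
v=np.load('o8.npy');o=dict(tool_pos=v[:3],tool_rot=v[3:])
hsv=cv2.cvtColor(cv2.imread('pics/w8.png'),cv2.COLOR_BGR2HSV)
# plinth rear part
m=cv2.inRange(hsv,(5,90,90),(19,255,255));s=np.zeros_like(m);s[125:186,235:330]=m[125:186,235:330]
s=cv2.morphologyEx(s,cv2.MORPH_OPEN,np.ones((5,5)))
k=max(cv2.findContours(s,0,1)[0],key=cv2.contourArea);p=cv2.approxPolyDP(k,3,True)[:,0];print('plinth',p.tolist());print(cast('wrist',p,.022,o)[:,:2].round(4).tolist())
# board pale
m=cv2.inRange(hsv,(20,15,120),(35,95,255));s=np.zeros_like(m);s[105:190,130:430]=m[105:190,130:430]
ks=np.vstack([k for k in cv2.findContours(s,0,1)[0] if cv2.contourArea(k)>60])
ks=ks[:,0];ks=ks[ks[:,1]<150]
hull=cv2.approxPolyDP(cv2.convexHull(ks),3,True)[:,0];print('board',hull.tolist(),cast('wrist',hull,.012,o)[:,:2].round(4).tolist())
# held torso back face
m=cv2.inRange(hsv,(8,30,60),(30,200,255));s=np.zeros_like(m);s[186:330,215:350]=m[186:330,215:350]
print('torso rows',[(y,np.flatnonzero(hsv[y,215:350,0]*0+s[y,215:350])[[0,-1]]+215) for y in range(188,250,8) if s[y].any()])
E
```

```text
plinth [[248, 144], [250, 185], [329, 185], [329, 152], [316, 152], [314, 144]]
[[0.5052, 0.1709], [0.5511, 0.1639], [0.5668, 0.2532], [0.5295, 0.2582], [0.527, 0.2439], [0.5178, 0.243]]
board [[414, 149], [150, 147], [146, 143], [143, 115], [418, 113]] [[0.5445, 0.3553], [0.49, 0.0592], [0.4849, 0.056], [0.4548, 0.0615], [0.5055, 0.3621]]
torso rows [(188, array([215, 349])), (196, array([215, 349])), (204, array([215, 349])), (212, array([215, 349])), (220, array([215, 349])), (228, array([215, 349])), (236, array([215, 349])), (244, array([215, 349]))]
```

The plinth centre from the wrist view is (0.543, 0.2016), with width 73 mm, agreeing with the top camera. The held figure sits about 2.5 mm along tool +x. Correcting and lowering.

Emit:
servo_tool([
  [0.2,-1.8,0.9,10,-0.3],
  [0.2,0,0,25,0],
  [0.2,0,0,35,0],
  [0.2,0,0,35,0],
  [0.2,0,0,25,0],
  [0.2,0,0,15,0],
  [0.2,0,0,8,0],
  [0.2,0,0,4,0],
  [0.2,0,0,0,0],
])

```text
t: 20.65
tool_pos: [0.546, 0.202, 0.1211]
tool_rot: [0.264, 3.129, 0.001]
contact_force: [1.0, 0.6, -0.7]
opening: 0.0363
grip_force: 45.2
```

Emit:
servo_tool([
  [0.2,0,0,1.5,0],
  [0.2,0,0,1.5,0],
  [0.2,0,0,0,0],
])

```text
t: 21.02
tool_pos: [0.5455, 0.2019, 0.1174]
tool_rot: [0.264, 3.13, 0.0]
contact_force: [0.9, 0.6, 0.1]
opening: 0.0367
grip_force: 45.2
```

Emit:
servo_tool([
  [0.2,0,0,1,0],
  [0.2,0,0,1,0],
  [0.2,0,0,0,0],
])

```text
t: 21.4
tool_pos: [0.5457, 0.2019, 0.1156]
tool_rot: [0.264, 3.13, 0.0]
contact_force: [0.2, -0.4, 0.4]
opening: 0.0365
grip_force: 45.3
```

Emit:
servo_tool([
  [0.2,0,0,1,0],
  [0.2,0,0,0,0],
  [0.2,0,0,0,0],
])

```text
t: 21.78
tool_pos: [0.5461, 0.2019, 0.1156]
tool_rot: [0.264, 3.129, 0.0]
contact_force: [-1.6, -1.1, 4.7]
opening: 0.0366
grip_force: 45.7
```

Contact force is 4.7 N at the expected height, so it's on the plinth. Releasing gently.

Emit:
servo_tool([
  [0.43,0,0,0,0],
  [0.44,0,0,0,0],
  [0.446,0,0,0,0],
  [0.46,0,0,0,0],
  [0.5,0,0,0,0],
  [0.6,0,0,0,0],
  [0.7,0,0,0,0],
  [0.72,0,0,0,0],
  [0.72,0,0,0,0],
], force=20)

```text
t: 22.9
tool_pos: [0.5455, 0.2019, 0.1144]
tool_rot: [0.264, 3.13, 0.0]
contact_force: [-0.5, 0.2, 0.0]
opening: 0.0614
grip_force: 0.0
```

Emit:
servo_tool([
  [0.72,0,0,-8,0],
  [0.72,0,0,-20,0],
  [0.72,0,0,-35,0],
  [0.72,0,0,-45,0],
  [0.72,0,0,-40,0],
  [0.72,0,0,0,0],
  [0.72,0,0,0,0],
])

```text
t: 23.78
tool_pos: [0.5455, 0.2019, 0.2632]
tool_rot: [0.264, 3.13, 0.001]
contact_force: [0.4, -0.1, -0.1]
opening: 0.0615
grip_force: 0.0
```

```bash
python3 - <<'E'
from h import *
o=get_obs();im=get_image('wrist');save(im,'w9.png');s=get_image('side');save(s,'s9.png')
print(o['t'],o['tool_pos'],o['contact_force'],o['opening'])
c=get_calibration('wrist');M=np.array(c['mount']);R=Rn.from_rotvec(o['tool_rot']).as_matrix()
def pw(X):
    p=((np.atleast_2d(X)-o['tool_pos'])@R-M[:3,3])@M[:3,:3];return np.c_[p[:,0]/p[:,2]*c['fx']+c['cx'],p[:,1]/p[:,2]*c['fy']+c['cy']]
a=np.radians(-9.7);X=np.array([np.cos(a),np.sin(a),0]);Y=np.array([-X[1],X[0],0]);g=np.array([.543,.2016,0])
for z in(.022,.110):
    P=[g+X*d+Y*e+[0,0,z] for d,e in((-.02,-.026),(-.02,.026),(.02,.026),(.02,-.026))]
    print(z,'wrist',pw(P).round().tolist(),'side',proj('side',P).round().tolist())
for fn,box in(('w9.png',None),('s9.png',(215,335,240,330))):
    hsv=cv2.cvtColor(cv2.imread('pics/'+fn),cv2.COLOR_BGR2HSV)
    m=cv2.inRange(hsv,(10,70,150),(24,145,255))
    if fn=='w9.png': r=(slice(100,300),slice(215,350))
    else: r=(slice(225,335),slice(262,322))
    t=np.zeros_like(m);t[r]=m[r];t=cv2.morphologyEx(t,cv2.MORPH_OPEN,np.ones((3,3)))
    for k in cv2.findContours(t,0,1)[0]:
        if cv2.contourArea(k)>250:print(fn,cv2.boundingRect(k),cv2.contourArea(k),cv2.approxPolyDP(k,2,True)[:,0].tolist())
E
```

```text
23.775 [0.54550653 0.20190814 0.2632121 ] [ 0.40434818 -0.13820738 -0.13695837] 0.061473143647528115
0.022 wrist [[255.0, 155.0], [304.0, 155.0], [303.0, 191.0], [256.0, 191.0]] side [[296.0, 305.0], [284.0, 323.0], [268.0, 314.0], [281.0, 296.0]]
0.11 wrist [[248.0, 170.0], [310.0, 170.0], [309.0, 215.0], [250.0, 215.0]] side [[298.0, 282.0], [285.0, 301.0], [268.0, 292.0], [281.0, 274.0]]
w9.png (215, 112, 135, 119) 12261.5 [[215, 112], [220, 127], [237, 151], [231, 153], [228, 146], [230, 190], [244, 190], [247, 199], [251, 201], [250, 213], [226, 210], [226, 206], [238, 204], [236, 200], [215, 201], [215, 226], [252, 226], [250, 214], [259, 215], [257, 196], [260, 188], [274, 176], [290, 179], [269, 187], [269, 195], [264, 204], [265, 215], [272, 223], [281, 226], [279, 230], [283, 230], [284, 225], [342, 226], [342, 222], [349, 221], [349, 201], [335, 201], [332, 198], [335, 144], [349, 143], [349, 112]]
s9.png (262, 309, 24, 26) 278.0 [[262, 309], [262, 328], [265, 329], [263, 334], [285, 334], [284, 330], [272, 323], [266, 309]]
s9.png (294, 301, 28, 34) 319.0 [[320, 302], [312, 302], [294, 334], [299, 334], [304, 327], [306, 332], [307, 328], [304, 326], [310, 326], [311, 320], [321, 307]]
s9.png (268, 240, 54, 83) 2070.5 [[311, 240], [304, 240], [299, 244], [299, 249], [304, 249], [308, 259], [304, 260], [298, 254], [293, 262], [292, 273], [279, 271], [268, 285], [269, 314], [282, 322], [290, 312], [292, 299], [295, 297], [296, 302], [307, 305], [307, 302], [303, 301], [303, 296], [292, 294], [295, 288], [300, 286], [307, 290], [321, 272], [319, 252]]
```

```bash
python3 - <<'E'
from h import *
g=cv2.imread('pics/w9.png');hsv=cv2.cvtColor(g,cv2.COLOR_BGR2HSV)
for x in(262,272,288,298):print(x,[(y,*map(int,hsv[y,x])) for y in range(146,182,3)])
for y in(161,166,180,200):print(y,[(x,*map(int,hsv[y,x])) for x in list(range(242,264,3))+list(range(296,320,3))])
E
```

```text
262 [(146, 14, 155, 210), (149, 15, 156, 209), (152, 14, 156, 212), (155, 14, 157, 177), (158, 15, 118, 127), (161, 15, 118, 127), (164, 15, 119, 126), (167, 15, 119, 126), (170, 16, 118, 125), (173, 15, 120, 166), (176, 15, 120, 166), (179, 16, 120, 164)]
272 [(146, 14, 156, 211), (149, 14, 157, 210), (152, 14, 156, 211), (155, 14, 156, 175), (158, 16, 120, 130), (161, 16, 118, 130), (164, 16, 120, 130), (167, 16, 118, 130), (170, 16, 117, 129), (173, 15, 120, 178), (176, 15, 119, 158), (179, 15, 120, 130)]
288 [(146, 14, 154, 210), (149, 14, 156, 209), (152, 15, 156, 209), (155, 14, 156, 186), (158, 15, 121, 131), (161, 16, 120, 134), (164, 15, 121, 135), (167, 16, 119, 135), (170, 15, 119, 135), (173, 17, 116, 235), (176, 21, 102, 250), (179, 15, 119, 141)]
298 [(146, 14, 157, 210), (149, 14, 157, 208), (152, 14, 156, 152), (155, 14, 153, 118), (158, 15, 123, 133), (161, 15, 120, 132), (164, 15, 118, 132), (167, 15, 118, 132), (170, 16, 117, 131), (173, 16, 120, 221), (176, 21, 100, 251), (179, 22, 99, 251)]
161 [(242, 18, 106, 205), (245, 18, 106, 205), (248, 17, 107, 172), (251,
[... 584 characters left out ...]
3), (317, 18, 104, 171)]
180 [(242, 18, 105, 206), (245, 18, 104, 206), (248, 18, 105, 207), (251, 14, 143, 141), (254, 15, 120, 149), (257, 15, 119, 167), (260, 15, 119, 165), (263, 15, 120, 166), (296, 21, 101, 250), (299, 22, 99, 251), (302, 21, 102, 250), (305, 20, 105, 248), (308, 21, 101, 250), (311, 18, 111, 243), (314, 16, 121, 133), (317, 18, 104, 176)]
200 [(242, 25, 73, 253), (245, 28, 51, 255), (248, 26, 67, 254), (251, 15, 140, 168), (254, 16, 120, 189), (257, 15, 120, 166), (260, 15, 119, 135), (263, 15, 118, 138), (296, 20, 104, 247), (299, 16, 118, 224), (302, 15, 120, 206), (305, 18, 114, 238), (308, 21, 104, 248), (311, 15, 140, 206), (314, 22, 94, 245), (317, 24, 79, 252)]
```

The foot edge in the wrist view is level at row 156–157, columns 257–306 (predicted 155, 255–304). The shoulder edge is at row 172 (predicted 170). That puts it within about 2 mm of centre, square and upright. Handing in.

```bash
python3 -c "
from station import *
print(finish_job())"
```

```text
the job is handed in; nothing more can be done
None
```

The figure stands upright on the middle plinth, about 2 mm off centre by the wrist camera and facing +x with the row; I handed the job in at about 24 s, and no verdict came back.

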